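# Empty the sawing stand's offcut tray into the pedal bin

## Robot

A 7-joint arm with a two-finger parallel gripper is mounted at the origin on the work surface; the furniture and walls round the work are solid. World frame = base frame: x ahead of the robot, y to its left, z up, the work surface at z = 0. Lengths are in m, angles in rad, forces in N, time in s.
With the tool pointing down it reaches from about 0.425 to 0.8 m from the base axis. Payload 8.3 kg.
Tool frame: the origin (TCP) lies at the very end of the fingers, on their centre line; the grasp point (between the pads) lies 19 mm behind it; z points along the fingers, y is the line along which they close (so a half turn about z gives the same grasp; the last joint's range is limited). The gripper opens to 85 mm and grips with 20 to 120 N. Pads are 22 mm wide; open, the fingers measure 114 mm over their backs; the gripper's body (76 mm by 85 mm) begins 54 mm behind the grasp point. The pads swing forward as they close: fully open they stand 13 mm farther back than shut.
Start: joints at [-0.063, 0.383, 0.016, 1.37, -0.006, 1.388, -0.046], TCP at [0.625, 0, 0.231] pointing down, gripper open.
Joint ranges: [-2.95, 2.95], [-0.25, 2.06], [-1.52, 1.56], [0.18, 2.33], [-1.44, 4.58], [0.02, 2.06], [-3.01, 3.01]. Speed limits (rad/s): [2.39, 2.39, 3.01, 3.01, 3.14, 3.14, 3.14].

## Interface

Orientations are given as a rotation vector (axis times angle).
In Python, from bench import get_state, get_image, calibration, sign_off gives the robot as it stands.
- The arm moves only by the tool arm_command, never from a script. Its arguments are lists of equal length, an entry for each row: "translation": the shift along the tool's x, y, z each as a share of 0.08 m, from -1 to 1, a list of three; "twist": the turn about the tool's z as a share of 60 degrees, from -1 to 1. A call has 1 to 8 rows; each row is the pose to reach, as a shift and turn from the pose commanded when the call began, along the tool's axes at that moment; what a row does not reach only later rows make up. A row lasts 1/10 s, in which the tool goes at most 50 mm and 8.59 degrees, less where a joint would pass 70% of its speed; a pose out of reach is approached as far as the arm can. A call with a number of a shift or a turn outside -1 to 1 is refused whole. A call with a gripper value outside its range is refused whole. "claw" is the opening, from 0 (shut) to 1 (fully open), set as the call begins (left out, the last holds). The fingers move at their own pace and stop on an object; "force" is the grip in N (left out, the last holds). Time passes only in rows, so rows that repeat a pose let the fingers close. It gives the time, the measured TCP pose, the force, the opening and the grip force at its end, in the units of the state.
- get_state(): the state, without advancing time (a new reading comes with each control period).
- get_image(name): name is "scene" or "side" or "wrist"; returns (picture, depth): 384x512x3 uint8, red, green, blue; 384x512 float32, m along the optical axis (not along the pixel's ray), 0 where there is no reading.
- calibration(name): a dict with "K" (3x3 intrinsics, pixels), "camera_from_world" (4x4, takes a point from world to camera coordinates). Camera axes: x right, y up, looking along -z (the intrinsics and any distortion apply to the point x, -y, -z); pixel columns grow to the right and rows downward; lengths in m; the calibration is good to about 2 mm. The wrist camera is an equidistant fisheye: a pixel r from the principal point sees the ray r / f radians off the axis. A picture is of the moment at which its call begins: read the wrist's pose just before it. calibration takes no time and is no camera call; for the wrist camera it gives the pose at the moment of the call.
- sign_off(): hands the job in; it is judged then, once.
The state is a dict: "time_s": time; "qpos": joint angles; "qd": joint speeds; "joint_efforts": joint torques, N m; "position": TCP position; "eef_rot": TCP orientation; "force": force on the tool from outside, world axes, zero at the start; "torque": the same for the moment, N m; "grip_width": opening from 0.0 (shut) to 1.0 (fully open); "gripper_force": force on a finger pad.
Only numpy, scipy, OpenCV 4.12 (cv2) and the standard library are available. Lean on these libraries where they do the work, as an engineer would, in place of code of your own. Each camera call takes 0.05 s, during which the arm holds its last target. There are 200 camera calls.

## Task

Empty the sawing stand's offcut tray into the scrap bin. Press the bin's treadle fully down so that its lid stays open by itself, and draw the tray out from under the stand by its bar pull and leave it flat on the bench, clear of the stand, letting go of it for a better hold; then lift it, tip all three offcuts off its open end into the bin and put the empty tray back flat on the bench, clear of the stand. Last, take hold of the treadle and ease it up until the lid is shut, without letting the lid slam, and leave the other things lying about where they are.

Things in the scene. Friction and masses are not known exactly. Their poses are not given: they have to be found in the camera images.
- bin: grey sheet-steel bin, 165 mm high to the rim, 208 x 208 mm at its black foot, fixed. Origin: centre of its underside, on the bench. The front with the treadle faces its -x; the lid is hinged along its +x rim. Inside 192 mm wide along y, 180 mm along x (a rod channel stands at the middle of the +x wall), walls 4 mm, inner floor 57 mm above the bench
- bin_mouth (a point): centre of the bin's open top, at rim height (165 mm over the bench); axes as the bin's
- bin_lid (a joint): angle of the flat 212 x 212 mm steel lid: 0 shut, 1.57 upright, 1.85 fully open (leaning back over the bin's +x side, top edge 0.37 m above the bench). Linked to the treadle: 7.7 rad of lid to 1 rad of treadle. Let go below about 1.4 rad, it falls shut and the treadle jumps up; beyond about 1.5 it leans back and stays open by itself
- bin_pedal: treadle at the foot of the bin's front: two steel arms 88 mm apart and a rubber-sleeved cross bar. Origin: its pivot, 60 mm inside the front face, 30 mm above the bench; the bar is 150 mm from the pivot. Pressing the bar takes about 8 N. To shut the lid the bar must be lifted until the lid is past upright, then held back against about 8 N upward until the lid is shut
- pedal_bar (a point): middle of the treadle's cross bar: 12 mm thick, 70 mm long along the bin's y, 87 mm in front of the bin's face. Its centre is 60 mm above the bench with the lid shut, 24 mm with it fully open, and moves almost straight up and down. The gap behind it is 75 mm, so it can be pinched from above, the fingers closing along the bin's x; it may turn between the pads
- saw_stand: plywood sawing stand, 165 (x) x 176 (y) mm, deck 82 mm above the bench, with a fence and a fixed oak stick on the deck and a drop opening through it; fixed. Origin: centre of its underside. Its open front faces its -x; the tray slides in below the deck, 6 mm play each side, and comes out along -x
- tray: loose wooden tray, 150 (x) x 140 (y) mm, 0.34 kg: floor 8 mm; side walls and front (-x) wall 10 mm thick, 62 mm high; the +x end open, no lip. Origin: centre of its underside. Its x is along the stand's; it is clear with its origin 0.165 m in front of the stand's. A side wall (middle 65 mm from the origin) can be pinched from above; fingertips 36 mm above the underside clear the offcuts
- tray_pull (a point): middle of the tray's round steel bar pull: 10 mm thick, 72 mm of free length along the tray's y, 44 mm in front of the front wall (39 mm free gap), 38 mm above the tray's underside
- tray_mouth (a point): middle of the open +x end of the tray, at the upper face of its floor; axes as the tray's
- offcut_1: loose oak offcut block, 62 x 55 mm, 28 mm thick, 0.07 kg, lying in the tray near its front. Origin: centre of its underside
- offcut_2: loose oak offcut block, 62 x 55 mm, 28 mm thick, 0.07 kg, lying in the tray near its open end. Origin: centre of its underside
- offcut_3: loose oak offcut, 88 x 46 mm, 19 mm thick, 0.05 kg, lying lengthwise along the tray's +y wall (the two blocks lie along the -y wall). Origin: centre of its underside. All three slide off when the tray is tipped 45 degrees
- marking_gauge: bystander: wooden marking gauge, 205 mm beam along its y, 72 mm high. Origin: centre of its underside
- tape_measure: bystander: tape measure in a yellow and black case, 36 x 89 x 71 mm. Origin: underside
- wax_tin: bystander: round wax tin, 70 mm across, 29 mm high. Origin: centre of its underside
Things that resemble listed ones, but are neither listed nor needed, are in the scene too. What is shaped like the offcut_1 but green is not meant.

How it is judged:
By the outcome, as a careful person would: the job done as asked, in the order asked, and still so for the second after the job is handed in, with the robot touching nothing.
It also fails if it takes over 72 s, if anything falls off the work surface, if the arm or the gripper's body presses on something with over 40 N, if the wrist force passes 120 N, or if a joint passes its speed limit or range.

## Working session

There is one attempt and no reset: what is moved stays moved. The work goes in short steps, Python scripts to look and compute and a tool call to move; the robot and the scene stay as the last step left them, time stands still between calls to the robot, and variables do not carry over. Pictures are saved under pics/ and viewed, at most 10 in all, crops included, and the job is handed in when it is done.

Besides the shell and the picture viewer there is one more tool, called after ">>>" as name([rows], argument=value, ...), one row to a line, values as JSON. arm_command: Moves the arm, as the interface text tells. Its arguments: {"type":"object","properties":{"translation":{"type":"array","items":{"type":"array","items":{"type":"number","minimum":-1,"maximum":1}}},"twist":{"type":"array","items":{"type":"number","minimum":-1,"maximum":1}},"claw":{"type":"number"},"force":{"type":"number"}},"required":["translation","twist"]}

```bash
ls; mkdir -p pics; cat > h.py <<'E'
import numpy as np,cv2
from bench import get_state,get_image,calibration,sign_off
from scipy.spatial.transform import Rotation as R
def pts(name,d,c=None):
    c=c or calibration(name);K=np.array(c["K"]);T=np.linalg.inv(np.array(c["camera_from_world"]))
    v,u=np.mgrid[:d.shape[0],:d.shape[1]]
    x=(u-K[0,2])/K[0,0]*d;y=(v-K[1,2])/K[1,1]*d
    P=np.stack([x,-y,-d,np.ones_like(d)],-1)
    return (P@T.T)[...,:3]
E
python3 - <<'E'
from h import *
print(get_state())
for n in("scene","side"):
    c=calibration(n);print({k:(np.round(v,3).tolist() if not isinstance(v,str) else v) for k,v in c.items()})
    im,d=get_image(n);np.savez(n+"0.npz",im=im,d=d)
    cv2.imwrite(f"pics/{n}0.png",cv2.resize(im[...,::-1],(800,600)))
E
```

```text
pics
{'time_s': 0.0, 'qpos': array([-0.06284896,  0.38425692,  0.01639285,  1.37115711, -0.00626795,
        1.38819438, -0.046492  ]), 'qd': array([ 3.24291276e-04,  9.96152325e-04,  3.88543232e-05, -1.49486413e-04,
        1.99038407e-04, -1.39548068e-03, -2.05120566e-03]), 'joint_efforts': array([-4.50568632e-04, -6.27588844e+01,  8.43669288e-01, -3.71825659e+01,
        1.65239023e-02,  1.39937960e-02, -1.08329079e-04]), 'position': array([ 6.24498548e-01, -1.84802945e-05,  2.30265993e-01]), 'eef_rot': array([-2.22048619, -2.22050626,  0.00226382]), 'force': array([-0.31376391,  0.90052678,  0.03912482]), 'torque': array([0.01444849, 0.01179414, 0.01711169]), 'gripper_force': 0.0, 'grip_width': 1.0017172989411496}
{'K': [[351.471, 0.0, 257.151], [0.0, 351.471, 190.271], [0.0, 0.0, 1.0]], 'camera_from_world': [[0.877, -0.481, -0.014, -0.493], [0.369, 0.654, 0.661, -0.257], [-0.309, -0.585, 0.75, -1.056], [0.0, 0.0, 0.0, 1.0]]}
{'K': [[362.062, 0.0, 252.91], [0.0, 362.062, 189.006], [0.0, 0.0, 1.0]], 'camera_from_world': [[-0.94, -0.342, -0.019, 0.498], [0.168, -0.51, 0.844, -0.199], [-0.298, 0.79, 0.536, -1.199], [0.0, 0.0, 0.0, 1.0]]}
```

View pics/scene0.png

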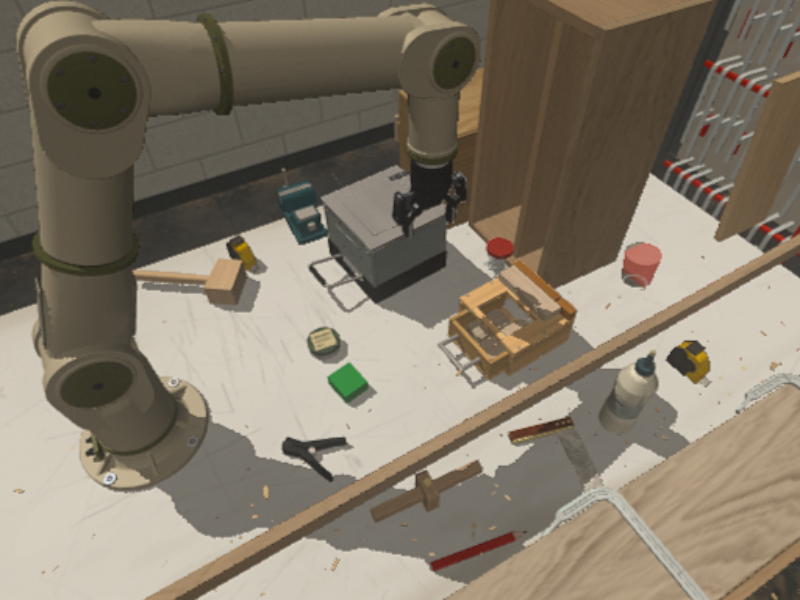

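View pics/side0.png

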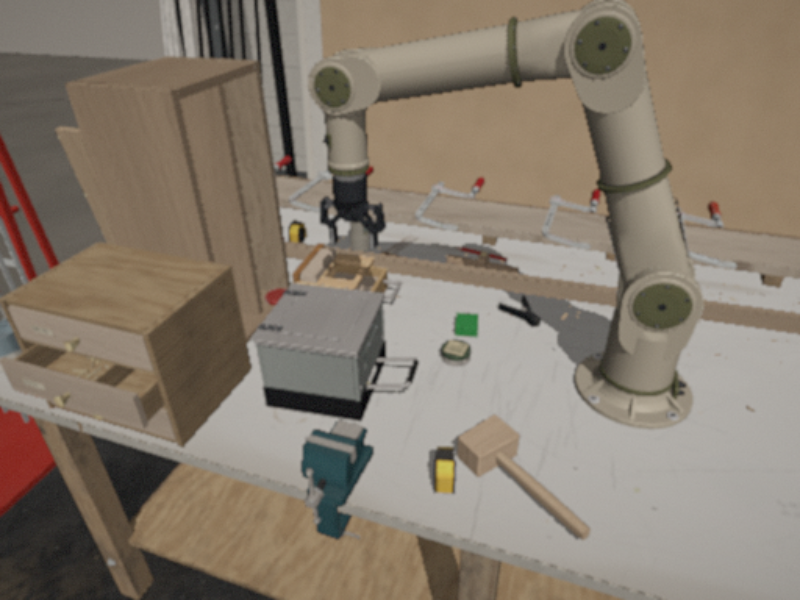

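The scene picture shows the grey bin at (385,235) with its treadle at (340,275). The plywood stand is at (515,320) with the tray's bar pull at (460,355). The side view shows the bin at (325,345) with its treadle at (395,375), and the stand behind it at (345,270). Could be mistaken: for an offcut, the green block at (348,382), not meant; for the stand or tray, the drawer cabinet at side (120,350); for the pull, the treadle loop at scene (340,275), which belongs to the bin. My choice is the steel bar at (460,355) on the plywood tray.

```bash
python3 - <<'E'
from h import *
for n in("scene","side"):
    z=np.load(n+"0.npz");im,d=z["im"],z["d"];P=pts(n,d);np.save(n+"P.npy",P)
    hsv=cv2.cvtColor(im,cv2.COLOR_RGB2HSV)
    b=np.median(P[(abs(P[...,2])<.02)&(d>0)][:,2]);print(n,"bench z",b)
    def rect(m,l):
        k,lab,st,_=cv2.connectedComponentsWithStats(m.astype(np.uint8))
        i=1+np.argmax(st[1:,4]);q=P[lab==i]
        r=cv2.minAreaRect(q[:,:2].astype(np.float32))
        print(l,len(q),"z",np.percentile(q[:,2],[5,50,95]).round(3),"px",st[i][:4],"rect",np.round(r[0],4),np.round(r[1],4),round(r[2],1));print(np.round(cv2.boxPoints(r),3).tolist())
    X,Y,Z=np.moveaxis(P,-1,0);ok=d>0
    v,u=np.mgrid[:384,:512];sc=512/800
    box=lambda a,b,c,e:(u>a*sc)&(u<b*sc)&(v>c*sc)&(v<e*sc)
    if n=="scene": B,S,T,L=box(310,455,160,300),box(440,590,250,385),box(300,390,250,310),box(430,500,325,390)
    else: B,S,T,L=box(240,400,280,420),box(290,400,240,305),box(365,425,345,400),box(380,410,270,310)
    rect(B&ok&(Z>.155)&(Z<.185),"lid")
    rect(S&ok&(Z>.076)&(Z<.088),"deck")
    rect(T&ok&(Z>.02)&(Z<.075)&(hsv[...,1]<90)&(X<.66),"treadle")
    rect(L&ok&(Z>.025)&(Z<.05)&(hsv[...,1]<70),"pull")
z=np.load("scene0.npz");im=z["im"][...,::-1]
a=cv2.resize(im[150:255,190:290],None,fx=4,fy=4,interpolation=2);b=cv2.resize(im[150:255,275:375],None,fx=4,fy=4,interpolation=2)
cv2.imwrite("pics/crop.png",np.hstack([a,b]))
E
```

```text
scene bench z 0.00110384564975341
lid 1816 z [0.17  0.178 0.181] px [205 106  58  58] rect [0.6224 0.183 ] [0.2147 0.2149] 6.6
[[0.503000020980835, 0.2770000100135803], [0.527999997138977, 0.06400000303983688], [0.7409999966621399, 0.08900000154972076], [0.7170000076293945, 0.3019999861717224]]
deck 1012 z [0.078 0.082 0.085] px [294 178  75  50] rect [ 0.7541 -0.1451] [0.1652 0.1794] 4.6
[[0.6650000214576721, -0.06199999898672104], [0.6790000200271606, -0.2409999966621399], [0.843999981880188, -0.2280000001192093], [0.8289999961853027, -0.04899999871850014]]
treadle 423 z [0.025 0.055 0.07 ] px [198 161  52  31] rect [0.4896 0.1445] [0.1166 0.1918] 18.8
[[0.40299999713897705, 0.21699999272823334], [0.4650000035762787, 0.03500000014901161], [0.5759999752044678, 0.07199999690055847], [0.5139999985694885, 0.2540000081062317]]
pull 144 z [0.037 0.041 0.045] px [280 214  28  24] rect [ 0.6066 -0.1556] [0.0491 0.0909] 4.8
[[0.578000009059906, -0.1120000034570694], [0.5860000252723694, -0.2029999941587448], [0.6349999904632568, -0.19900000095367432], [0.6269999742507935, -0.108000002801418
[... 413 characters left out ...]
0688, -0.050999999046325684], [0.6710000038146973, -0.2370000034570694], [0.8320000171661377, -0.2329999953508377], [0.8270000219345093, -0.04600000008940697]]
treadle 303 z [0.033 0.056 0.068] px [234 221  34  30] rect [0.4789 0.1438] [0.0979 0.1575] 10.6
[[0.41600000858306885, 0.21199999749660492], [0.4449999928474426, 0.05700000002980232], [0.5410000085830688, 0.07500000298023224], [0.5130000114440918, 0.23000000417232513]]
pull 71 z [0.034 0.04  0.044] px [245 175  12  17] rect [ 0.6019 -0.1739] [0.0451 0.1177] 24.0
[[0.5569999814033508, -0.1289999932050705], [0.6050000190734863, -0.2370000034570694], [0.6460000276565552, -0.21899999678134918], [0.5989999771118164, -0.11100000143051147]]
```

View pics/crop.png

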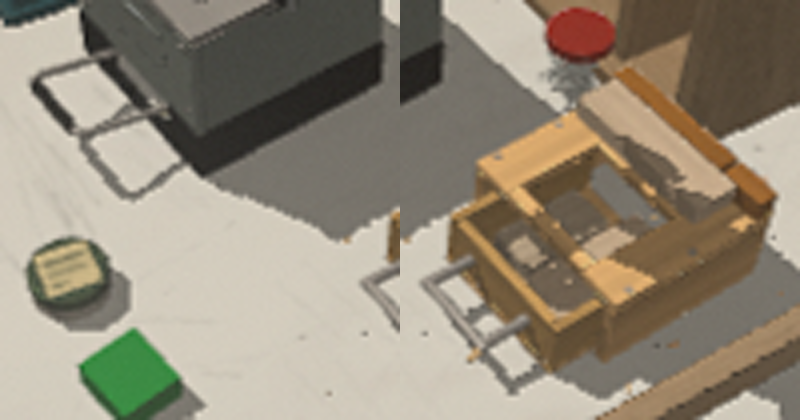

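The crop confirms the choice. The left half shows the rubber-sleeved treadle bar at crop (55,105). The right half shows the tray front wall with its steel bar pull at (455,315), and the tray sits slightly out of the stand.

```bash
python3 - <<'E'
from h import *
yb=np.radians(6.6);ys=np.radians(4.6)
for n in("scene","side"):
    z=np.load(n+"0.npz");im,d=z["im"],z["d"];X,Y,Z=np.moveaxis(np.load(n+"P.npy"),-1,0)
    def loc(c,y):
        a,b=X-c[0],Y-c[1];return a*np.cos(y)+b*np.sin(y),-a*np.sin(y)+b*np.cos(y)
    a,b=loc((.6213,.184),yb)
    m=(a>-.215)&(a<-.16)&(abs(b)<.06)&(Z>.05)&(Z<.08)&(d>0)
    print(n,"bar",m.sum(),a[m].min(),np.median(a[m&(abs(b)<.03)]),b[m].min(),b[m].max(),Z[m].max())
    a,b=loc((.7541,-.1451),ys)
    m=(a>-.25)&(a<-.13)&(abs(b)<.06)&(Z>.03)&(Z<.055)&(d>0)
    q=m&(abs(b)<.025)
    print("pull",m.sum(),np.percentile(a[q],[5,50,95]).round(4),b[m].min(),b[m].max(),np.percentile(Z[q],95))
    m=(a>-.16)&(a<-.09)&(abs(b)<.08)&(Z>.057)&(Z<.068)&(d>0)
    q=m&(abs(b)<.05)
    if m.sum(): print("front wall top",m.sum(),np.percentile(a[q],[5,50,95]).round(4),b[m].min(),b[m].max())
    # gravity check: anything on bench in the pull-out path / side
    m=(a>-.40)&(a<-.19)&(abs(b)<.14)&(Z>.015)&(Z<.2)&(d>0)
    print("obst",m.sum(),[ (round(float(a[m].min()),3),round(float(b[m].min()),3),round(float(b[m].max()),3)) if m.any() else 0])
    h=cv2.cvtColor(im,cv2.COLOR_RGB2HSV)
    m=(h[...,0]>50)&(h[...,0]<75)&(h[...,1]>150)&(Z<.06)&(Z>.015);print("green",np.median(X[m]),np.median(Y[m]))
E
```

```text
scene bar 89 -0.19410957771614376 -0.18972346929166306 -0.04993065925152364 0.047607146151987995 0.07021546236640919
pull 133 [-0.1721 -0.1685 -0.1635] -0.044198713975326945 0.039280391107372685 0.043844112473924335
front wall top 171 [-0.1234 -0.1188 -0.1137] -0.07338758841147658 0.06822259936434223
obst 553 [(-0.4, -0.14, 0.109)]
green 0.39370760639197255 -0.07590409668826659
side bar 102 -0.19477475243336304 -0.19015851529064653 -0.04534281892861655 0.04954544103754055 0.06851366167891682
pull 61 [-0.1729 -0.1699 -0.1649] -0.04246742053862729 0.04209364313969041 0.04479075538963392
front wall top 55 [-0.1244 -0.1202 -0.1149] -0.07350303664434417 0.0540210104414837
obst 521 [(-0.4, -0.14, 0.114)]
green 0.38060848313839457 -0.09725438294980016
```

>>> arm_command([
  [1,-1,0],
  [1,-1,0],
  [1,-1,0],
  [1,-1,0],
], twist=[0,0,0,0], claw=0)

```text
time_s: 0.5
position: [0.5435, 0.0826, 0.2315]
eef_rot: [-2.216, -2.226, -0.0]
force: [1.2, -0.2, -0.2]
grip_width: 0.326
gripper_force: 0.0
```

>>> arm_command([
  [1,-0.7,0],
  [1,-0.7,0],
  [1,-0.7,0],
  [1,-0.7,0],
], twist=[0,0,0,0])

```text
time_s: 0.9
position: [0.4895, 0.1599, 0.2313]
eef_rot: [2.22, 2.222, -0.0]
force: [0.1, 0.2, -0.8]
grip_width: 0.002
gripper_force: 0.0
```

>>> arm_command([
  [0.03,-0.7,0.3],
  [0.03,-0.7,0.6],
  [0.03,-0.7,0.9],
  [0.03,-0.7,0.9],
], twist=[-0.11,-0.11,-0.11,-0.11])

```text
time_s: 1.3
position: [0.4322, 0.1596, 0.1564]
eef_rot: [-2.092, -2.341, 0.008]
force: [0.0, -0.7, 0.2]
grip_width: -0.0
gripper_force: 0.0
```

>>> arm_command([
  [0,0,0.3],
  [0,0,0.6],
  [0,0,0.85],
  [0,0,0.85],
  [0,0,0.85],
], twist=[0,0,0,0,0])

```text
time_s: 1.8
position: [0.4343, 0.1618, 0.0923]
eef_rot: [2.092, 2.343, 0.001]
force: [0.5, -0.2, 0.7]
grip_width: 0.002
gripper_force: 0.0
```

>>> arm_command([
  [0,0,0.2],
  [0,0,0.33],
  [0,0,0.42],
  [0,0,0.5],
  [0,0,0.58],
  [0,0,0.66],
  [0,0,0.74],
  [0,0,0.8],
], twist=[0,0,0,0,0,0,0,0])

```text
time_s: 2.6
position: [0.434, 0.1627, 0.0289]
eef_rot: [2.09, 2.345, 0.002]
force: [-22.3, -8.1, 71.7]
grip_width: -0.002
gripper_force: 35.7
```

>>> arm_command([
  [0,0,0.02],
  [0,0,0.02],
  [0,0,0.02],
], twist=[0,0,0])

```text
time_s: 2.9
position: [0.4339, 0.1627, 0.0292]
eef_rot: [2.089, 2.345, 0.002]
force: [-15.4, -6.5, 42.8]
grip_width: -0.0
gripper_force: 21.6
```

```bash
python3 - <<'E'
from h import *
im,d=get_image("scene");P=pts("scene",d);cv2.imwrite("pics/s1.png",im[...,::-1])
X,Y,Z=np.moveaxis(P,-1,0)
c,s=np.cos(np.radians(6.6)),np.sin(np.radians(6.6))
a=(X-.6213)*c+(Y-.184)*s;b=-(X-.6213)*s+(Y-.184)*c
m=(a>.0)&(a<.25)&(abs(b)<.11)&(Z>.18)&(d>0);print(m.sum(),np.percentile(Z[m],98),a[m].min(),a[m].max(),get_state()["position"])
A=np.polyfit(Z[m],a[m],1);print("lid lean",np.arctan(A[0]))
E
```

```text
3244 0.5281782426492055 0.1023493402178299 0.24998214945955358 [0.43391114 0.16268083 0.02923353]
lid lean 0.34319185973321087
```

>>> arm_command([
  [0,0,-0.2],
  [0,0,-0.6],
  [0,0,-1],
  [0,0,-1],
], twist=[0,0,0,0])

```text
time_s: 3.35
position: [0.4362, 0.1636, 0.1103]
eef_rot: [2.088, 2.342, 0.012]
force: [0.3, 1.3, -0.2]
grip_width: -0.002
gripper_force: 0.0
```

>>> arm_command([
  [-0.6,0.1,-0.2],
  [-1,0.2,-0.5],
  [-1,0.2,-0.5],
], twist=[0,0,0], claw=0.5)

```text
time_s: 3.65
position: [0.4615, 0.0798, 0.1485]
eef_rot: [2.096, 2.334, 0.005]
force: [1.2, 0.2, 0.2]
grip_width: 0.496
gripper_force: 0.0
```

>>> arm_command([
  [-0.6,0.1,0],
  [-1,0.2,0],
  [-1,0.2,0],
], twist=[0,0,0])

```text
time_s: 3.95
position: [0.4842, 0.0021, 0.1453]
eef_rot: [2.097, 2.337, -0.002]
force: [0.1, -0.3, -0.3]
grip_width: 0.495
gripper_force: 0.0
```

>>> arm_command([
  [-0.6,0.2,0],
  [-1,0.4,0],
  [-1,0.4,0],
], twist=[0,0,0])

```text
time_s: 4.25
position: [0.5256, -0.0733, 0.1451]
eef_rot: [2.096, 2.338, -0.002]
force: [0.3, 0.1, -0.0]
grip_width: 0.503
gripper_force: 0.0
```

>>> arm_command([
  [-0.6,0.3,0],
  [-1,0.5,0],
  [-1,0.5,0],
  [-1,0.5,0],
], twist=[0,0,0,0])

```text
time_s: 4.65
position: [0.573, -0.143, 0.1446]
eef_rot: [-2.09, -2.344, 0.001]
force: [0.2, 0.5, 0.1]
grip_width: 0.504
gripper_force: 0.0
```

```bash
python3 - <<'E'
from h import *
s=get_state();print(s["position"],s["eef_rot"],s["grip_width"])
im,d=get_image("scene");P=pts("scene",d);cv2.imwrite("pics/s2.png",cv2.resize(im[...,::-1],(800,600)))
E
```

```text
[ 0.57304547 -0.14299384  0.1445519 ] [-2.08971759e+00 -2.34368064e+00  7.71119414e-04] 0.5039200175839418
```

View pics/s2.png

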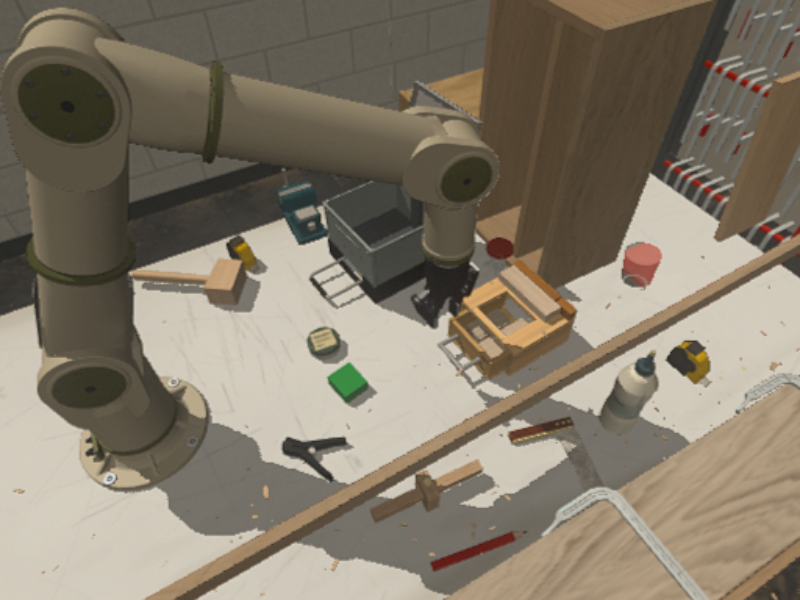

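The lid stands open by itself at (450,95), the treadle is down at (340,280), and stand and tray are untouched.

>>> arm_command([
  [-0.24,0.14,0.4],
  [-0.24,0.14,0.8],
  [-0.24,0.14,0.8],
  [-0.24,0.14,0.8],
], twist=[0.033,0.033,0.033,0.033])

```text
time_s: 5.1
position: [0.5861, -0.1592, 0.0819]
eef_rot: [-2.126, -2.31, -0.0]
force: [-0.7, 0.6, 0.9]
grip_width: 0.502
gripper_force: 0.0
```

```bash
python3 - <<'E'
from h import *
X,Y,Z=np.moveaxis(np.load("sceneP.npy"),-1,0)
for x in(.4,.5,.6,.7):
    m=(abs(X-x)<.02)&(Y<-.2)&(Y>-.5)&(Z>.02)&(Z<.3);print(x,m.sum(),np.percentile(Y[m],[2,50,98]).round(3),np.percentile(Z[m],[50,98]).round(3))
s=get_state();print(s["position"],R.from_rotvec(s["eef_rot"]).as_matrix()[:,0])
E
```

```text
0.4 471 [-0.399 -0.363 -0.304] [0.048 0.072]
0.5 258 [-0.389 -0.323 -0.3  ] [0.042 0.05 ]
0.6 151 [-0.321 -0.313 -0.201] [0.046 0.051]
0.7 390 [-0.317 -0.237 -0.202] [0.05  0.084]
[ 0.58605222 -0.15918612  0.08186201] [-0.08287379  0.99655908  0.00139074]
```

>>> arm_command([
  [0,0,0.3],
  [0,0,0.6],
  [0,0,0.78],
  [0,0,0.78],
  [0,0,0.78],
], twist=[0,0,0,0,0])

```text
time_s: 5.6
position: [0.5872, -0.161, 0.0207]
eef_rot: [2.129, 2.309, 0.002]
force: [0.9, -0.2, 0.1]
grip_width: 0.502
gripper_force: 0.0
```

>>> arm_command([
  [0,0,0],
  [0,0,0],
  [0,0,0],
  [0,0,0],
  [0,0,0],
], twist=[0,0,0,0,0], claw=0, force=40)

```text
time_s: 6.1
position: [0.5871, -0.1615, 0.0206]
eef_rot: [2.129, 2.308, 0.002]
force: [-1.5, 0.5, 6.0]
grip_width: 0.096
gripper_force: 39.0
```

>>> arm_command([
  [0,-0.1,0],
  [0,-0.2,0],
  [0,-0.32,0],
  [0,-0.44,0],
  [0,-0.56,0],
  [0,-0.68,0],
  [0,-0.8,0],
  [0,-0.8,0],
], twist=[0,0,0,0,0,0,0,0])

```text
time_s: 6.9
position: [0.5224, -0.1668, 0.0204]
eef_rot: [2.13, 2.308, 0.001]
force: [-3.3, 0.6, 10.2]
grip_width: 0.103
gripper_force: 39.9
```

>>> arm_command([
  [0,-0.12,0],
  [0,-0.24,0],
  [0,-0.36,0],
  [0,-0.48,0],
  [0,-0.6,0],
  [0,-0.72,0],
  [0,-0.82,0],
  [0,-0.82,0],
], twist=[0,0,0,0,0,0,0,0])

```text
time_s: 7.7
position: [0.4574, -0.172, 0.0202]
eef_rot: [2.13, 2.308, 0.001]
force: [-1.5, -0.1, 8.8]
grip_width: 0.096
gripper_force: 40.2
```

>>> arm_command([
  [0,0,0],
  [0,0,0],
  [0,0,0],
], twist=[0,0,0], claw=0.5)

```text
time_s: 8.0
position: [0.4566, -0.1716, 0.0188]
eef_rot: [-2.129, -2.308, 0.001]
force: [0.8, 0.5, -0.2]
grip_width: 0.5
gripper_force: 0.0
```

>>> arm_command([
  [0,0,-0.3],
  [0,0,-0.6],
  [0,0,-1],
  [0,0,-1],
], twist=[0,0,0,0])

```text
time_s: 8.4
position: [0.4595, -0.1726, 0.1029]
eef_rot: [2.127, 2.305, 0.004]
force: [-0.2, -0.8, -0.1]
grip_width: 0.496
gripper_force: 0.0
```

>>> arm_command([
  [0.2,0,-0.5],
  [0.5,0,-1],
  [0.8,0,-1],
  [0.8,0,-1],
], twist=[0,0,0,0])

```text
time_s: 8.8
position: [0.4526, -0.1045, 0.1798]
eef_rot: [2.124, 2.314, 0.003]
force: [-0.1, -0.1, -0.6]
grip_width: 0.5
gripper_force: 0.0
```

```bash
python3 - <<'E'
from h import *
for n in("scene","side"):
    im,d=get_image(n);P=pts(n,d);X,Y,Z=np.moveaxis(P,-1,0)
    if n=="scene":cv2.imwrite("pics/s3.png",cv2.resize(im[140:290,180:380][...,::-1],(800,600)))
    m=(X>.45)&(X<.69)&(Y<-.05)&(Y>-.27)&(Z>.055)&(Z<.07)&(d>0)
    k,lab,st,_=cv2.connectedComponentsWithStats(m.astype(np.uint8));i=1+np.argmax(st[1:,4])
    q=P[lab==i][:,:2].astype(np.float32);r=cv2.minAreaRect(q);print(n,len(q),r,cv2.boxPoints(r).round(3).tolist())
s=get_state();print(s["position"],s["eef_rot"])
E
```

```text
scene 457 ((0.5765445232391357, -0.16166335344314575), (0.15059086680412292, 0.14184361696243286), 4.681366920471191) [[0.4959999918937683, -0.09700000286102295], [0.5070000290870667, -0.23800000548362732], [0.6570000052452087, -0.22599999606609344], [0.6460000276565552, -0.08500000089406967]]
side 220 ((0.5744929313659668, -0.158133402466774), (0.14855548739433289, 0.14732412993907928), 4.538064956665039) [[0.4950000047683716, -0.09099999815225601], [0.5059999823570251, -0.2370000034570694], [0.6539999842643738, -0.22599999606609344], [0.6430000066757202, -0.07900000363588333]]
[ 0.45164106 -0.10762563  0.17850899] [-2.12789866e+00 -2.30981460e+00  1.27871132e-03]
```

View pics/s3.png

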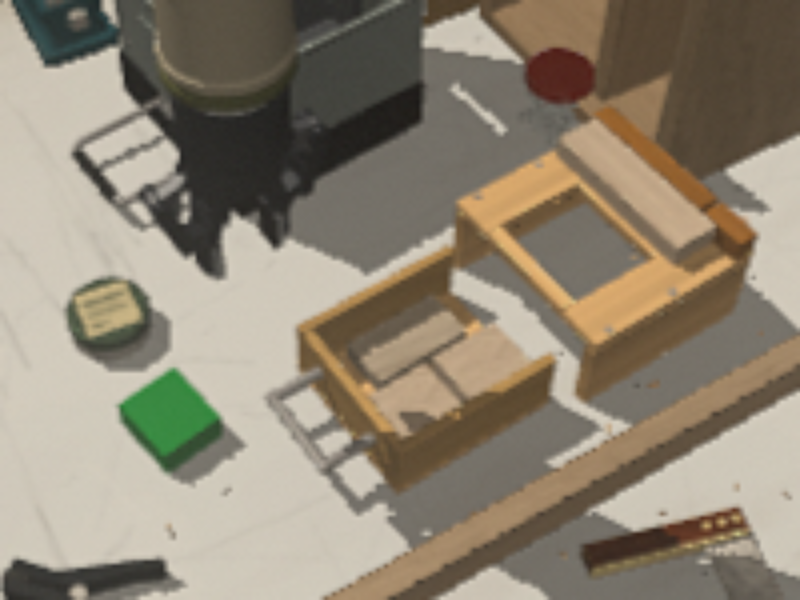

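The tray is out and flat at crop (430,390), clear of the stand, with all three offcuts in it. The thin strip is on the +y side and the two blocks on the -y side.

>>> arm_command([
  [0,0.5,0],
  [0,1,0],
  [0,1,0],
], twist=[0,0,0])

```text
time_s: 9.2
position: [0.5345, -0.1013, 0.1767]
eef_rot: [-2.128, -2.309, 0.002]
force: [0.1, 1.0, 0.4]
grip_width: 0.496
gripper_force: 0.0
```

>>> arm_command([
  [0.02,0.25,0],
  [0.02,0.25,0],
  [0.02,0.25,0],
  [0.02,0.25,0],
  [0.02,0.25,0],
  [0.02,0.25,0],
  [0.02,0.25,0],
  [0.02,0.25,0],
], twist=[0.14,0.28,0.42,0.56,0.7,0.84,1,1])

```text
time_s: 10.0
position: [0.5508, -0.0996, 0.1781]
eef_rot: [-3.001, -0.928, 0.004]
force: [-0.3, -0.4, -0.3]
grip_width: 0.501
gripper_force: 0.0
```

>>> arm_command([
  [0,0,0.2],
  [0,0,0.4],
  [0,0,0.6],
  [0,0,0.8],
  [0,0,0.8],
  [0,0,0.8],
], twist=[0.14,0.28,0.42,0.5,0.5,0.5])

```text
time_s: 10.6
position: [0.5512, -0.0988, 0.115]
eef_rot: [3.139, 0.133, -0.002]
force: [0.6, 0.3, -0.5]
grip_width: 0.499
gripper_force: 0.0
```

```bash
python3 - <<'E'
from h import *
s=get_state();print(s["position"],s["qpos"][6]);M=R.from_rotvec(s["eef_rot"]).as_matrix();print(M.round(4))
d=np.array([.5509,-.0978,.034])-s["position"];print(M.T@d/.08)
E
```

```text
[ 0.5512162  -0.09878131  0.11503561] -1.2824894754380607
[[ 9.964e-01  8.480e-02 -1.300e-03]
 [ 8.480e-02 -9.964e-01 -2.000e-04]
 [-1.300e-03  1.000e-04 -1.000e+00]]
[-0.00153624 -0.01267199  1.01294666]
```

>>> arm_command([
  [0,-0.01,0.3],
  [0,-0.01,0.6],
  [0,-0.01,0.85],
  [0,-0.01,1],
  [0,-0.01,1],
  [0,-0.01,1],
], twist=[0,0,0,0,0,0])

```text
time_s: 11.2
position: [0.5522, -0.0978, 0.0363]
eef_rot: [3.139, 0.128, 0.002]
force: [-0.2, 0.3, -0.1]
grip_width: 0.497
gripper_force: 0.0
```

>>> arm_command([
  [0,0,0],
  [0,0,0],
  [0,0,0],
  [0,0,0],
  [0,0,0],
  [0,0,0],
], twist=[0,0,0,0,0,0], claw=0, force=110)

```text
time_s: 11.8
position: [0.5524, -0.098, 0.0366]
eef_rot: [3.139, 0.126, 0.003]
force: [-2.1, -1.1, 6.2]
grip_width: 0.094
gripper_force: 108.0
```

>>> arm_command([
  [0,0,-0.1],
  [0,0,-0.2],
  [0,0,-0.35],
  [0,0,-0.5],
  [0,0,-0.65],
  [0,0,-0.8],
  [0,0,-0.8],
  [0,0,-0.8],
], twist=[0,0,0,0,0,0,0,0])

```text
time_s: 12.6
position: [0.5517, -0.0974, 0.0996]
eef_rot: [-3.139, -0.127, -0.001]
force: [-1.1, 0.4, -4.8]
grip_width: 0.091
gripper_force: 107.7
```

```bash
cat > t.py <<'E'
from h import *
import sys
s=get_state();print(s["position"],s["force"],s["grip_width"])
im,d=get_image("scene");P=pts("scene",d)
cv2.imwrite(sys.argv[1],cv2.resize(im[70:290,160:400][...,::-1],(640,586)))
E
python3 t.py pics/s4.png
```

```text
[ 0.55168958 -0.09741556  0.09958318] [-1.07786283  0.40945858 -4.82203109] 0.09141002574322812
```

View pics/s4.png

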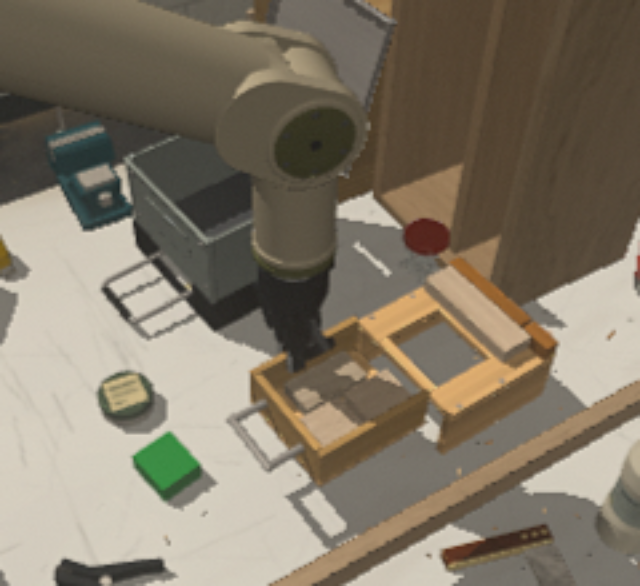

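The tray hangs level in the gripper at (340,400), with all three offcuts still in it.

>>> arm_command([
  [0,0,-0.2],
  [0,0,-0.4],
  [0,0,-0.6],
  [0,0,-0.8],
  [0,0,-1],
  [0,0,-1],
], twist=[0,0,0,0,0,0])

```text
time_s: 13.25
position: [0.5525, -0.0977, 0.1808]
eef_rot: [3.139, 0.126, 0.004]
force: [0.6, 0.5, -4.4]
grip_width: 0.096
gripper_force: 108.1
```

>>> arm_command([
  [0,-0.15,-0.2],
  [0,-0.3,-0.4],
  [0,-0.45,-0.6],
  [0,-0.6,-0.83],
  [0,-0.75,-0.83],
  [0,-0.9,-0.83],
  [0,-1,-0.83],
  [0,-1,-0.83],
], twist=[0,0,0,0,0,0,0,0])

```text
time_s: 14.05
position: [0.5445, -0.0159, 0.2442]
eef_rot: [-3.138, -0.131, 0.004]
force: [0.3, 0.1, -5.5]
grip_width: 0.096
gripper_force: 108.0
```

>>> arm_command([
  [0.02,-0.15,0],
  [0.05,-0.35,0],
  [0.1,-0.55,0],
  [0.15,-0.75,0],
  [0.2,-1,0],
  [0.2,-1,0],
], twist=[0,0,0,0,0,0])

```text
time_s: 14.65
position: [0.5546, 0.0683, 0.2453]
eef_rot: [-3.137, -0.136, 0.001]
force: [-0.3, 0.5, -5.9]
grip_width: 0.095
gripper_force: 108.1
```

>>> arm_command([
  [0.02,-0.15,0],
  [0.05,-0.35,0],
  [0.1,-0.55,0],
  [0.15,-0.75,0],
  [0.2,-1,0],
  [0.2,-1,0],
], twist=[0,0,0,0,0,0])

```text
time_s: 15.25
position: [0.5637, 0.1498, 0.2453]
eef_rot: [-3.136, -0.136, 0.001]
force: [-0.3, 0.1, -5.6]
grip_width: 0.094
gripper_force: 108.0
```

>>> arm_command([
  [0,-0.15,0],
  [0,-0.35,0],
  [0,-0.55,0],
  [0,-0.75,0],
  [0,-1,0],
  [0,-1,0],
  [0,-1,0],
], twist=[-0.03,-0.03,-0.03,-0.03,-0.03,-0.03,-0.03])

```text
time_s: 15.95
position: [0.5573, 0.2254, 0.2455]
eef_rot: [-3.136, -0.179, 0.001]
force: [-0.2, 0.2, -5.1]
grip_width: 0.094
gripper_force: 108.0
```

```bash
cat > m.py <<'E'
from h import *
import sys
s=get_state();print(s["position"],s["force"],s["grip_width"],s["qpos"]);M=R.from_rotvec(s["eef_rot"]).as_matrix();print("yaw",np.degrees(np.arctan2(M[1,0],M[0,0])))
y=np.radians(6.6);B=np.array([[np.cos(y),np.sin(y)],[-np.sin(y),np.cos(y)]])
print("TCP bin-local",B@(s["position"][:2]-[.6213,.184]))
im,d=get_image("side");P=pts("side",d);X,Y,Z=np.moveaxis(P,-1,0)
h=cv2.cvtColor(im,cv2.COLOR_RGB2HSV);
a=(X-.6213)*B[0,0]+(Y-.184)*B[0,1];b=(X-.6213)*B[1,0]+(Y-.184)*B[1,1]
m=(h[...,0]<25)&(h[...,1]>90)&(abs(b)<.13)&(abs(a)<.2)&(Z>.15)&(Z<.4)&(d>0)
if m.sum()>20:
    q=m&(b>.03)
    pts2=np.c_[a[q],Z[q]].astype(np.float32);r=cv2.minAreaRect(pts2);print("tray n",m.sum(),"side-wall rect (a,z):",cv2.boxPoints(r).round(3).tolist(),"b",b[m].min(),b[m].max())
cv2.imwrite(sys.argv[1],cv2.resize(im[90:290,130:330][...,::-1],(600,600)))
E
python3 m.py pics/s5.png
```

```text
[0.5572771  0.22543599 0.24550714] [-0.17783967  0.23261951 -5.12088924] 0.09384839997912478 [-0.51552545  0.32492042  0.10299802  1.42003439 -0.03347938  1.39868083
 -1.8689016 ]
yaw 6.533379263776343
TCP bin-local [-0.05883607  0.04851999]
tray n 1351 side-wall rect (a,z): [[-0.12600000202655792, 0.2240000069141388], [0.19599999487400055, 0.14800000190734863], [0.23499999940395355, 0.31200000643730164], [-0.08699999749660492, 0.3880000114440918]] b -0.08522439847631808 0.12993736545521128
```

View pics/s5.png

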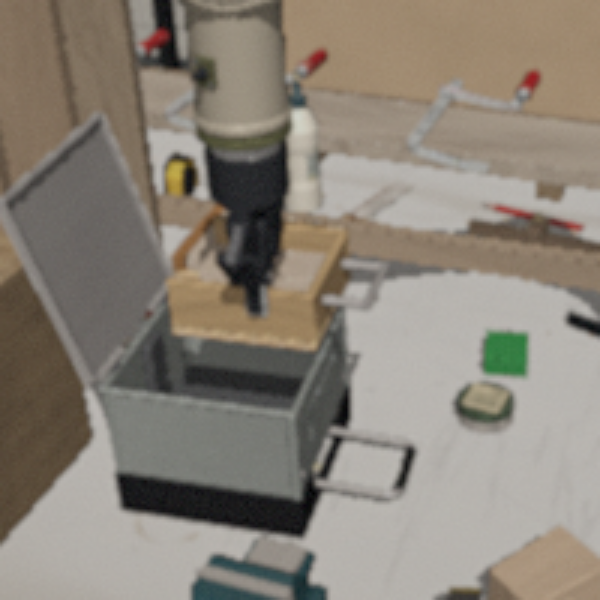

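The tray is level over the bin mouth at (255,290), with the lid standing open behind it. The front rim lies under the tray's front part. Next I lower it onto the rim and roll it over, pivoting in the pads.

>>> arm_command([
  [0,-0.05,0.15],
  [0,-0.05,0.3],
  [0,-0.05,0.45],
  [0,-0.05,0.53],
  [0,-0.05,0.53],
  [0,-0.05,0.53],
], twist=[0,0,0,0,0,0], force=60)

```text
time_s: 16.6
position: [0.5573, 0.2278, 0.2033]
eef_rot: [3.137, 0.175, -0.0]
force: [-0.6, -0.9, -4.5]
grip_width: 0.093
gripper_force: 108.2
```

>>> arm_command([
  [0.03,0,0.05],
  [0.06,0,0.09],
  [0.1,0,0.12],
  [0.13,0,0.15],
  [0.16,0,0.19],
  [0.2,0,0.24],
  [0.24,0,0.31],
  [0.27,0,0.37],
], twist=[0,0,0,0,0,0,0,0])

```text
time_s: 17.4
position: [0.5821, 0.2314, 0.1776]
eef_rot: [-3.134, -0.176, -0.014]
force: [10.5, 1.8, 6.6]
grip_width: 0.095
gripper_force: 113.3
```

```bash
python3 m.py pics/s6.png
```

```text
[0.58205141 0.23141294 0.17762207] [10.5188683   1.78440505  6.62831089] 0.09489386977185052 [-0.50441215  0.4071147   0.10160665  1.46000393 -0.0417403   1.26738111
 -1.85772132]
yaw 6.4179894383002525
TCP bin-local [-0.03353897  0.05160985]
tray n 1307 side-wall rect (a,z): [[-0.10999999940395355, 0.15299999713897705], [0.19599999487400055, 0.14399999380111694], [0.2029999941587448, 0.38999998569488525], [-0.10400000214576721, 0.39899998903274536]] b -0.08259907040699647 0.1299078815344688
```

View pics/s6.png

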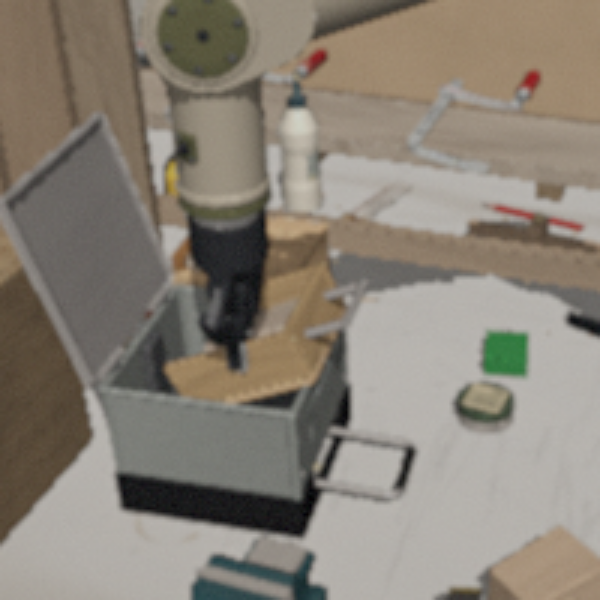

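The tray is tilting open-end-down into the bin at (255,360), about 25–30° so far, and it pivots in the pads as planned.

>>> arm_command([
  [0.02,0,0.05],
  [0.04,0,0.1],
  [0.055,0,0.15],
  [0.065,0,0.2],
  [0.075,0,0.25],
  [0.08,0,0.3],
  [0.08,0,0.33],
  [0.08,0,0.33],
], twist=[0,0,0,0,0,0,0,0])

```text
time_s: 18.25
position: [0.5911, 0.2326, 0.1526]
eef_rot: [-3.132, -0.175, -0.023]
force: [13.1, 3.2, 10.0]
grip_width: 0.089
gripper_force: 123.1
```

>>> arm_command([
  [0,0,-0.15],
  [0,0,-0.3],
  [0,0,-0.45],
  [0,0,-0.6],
  [0,0,-0.75],
  [0,0,-0.9],
  [0,0,-0.9],
  [0,0,-0.9],
], twist=[0,0,0,0,0,0,0,0])

```text
time_s: 19.05
position: [0.5851, 0.2312, 0.2195]
eef_rot: [-3.136, -0.176, -0.001]
force: [0.6, -0.6, -4.3]
grip_width: 0.092
gripper_force: 120.0
```

```bash
cat > v.py <<'E'
from h import *
import sys
y=np.radians(6.6);c,s=np.cos(y),np.sin(y)
for n in("side","scene"):
    im,d=get_image(n);P=pts(n,d);X,Y,Z=np.moveaxis(P,-1,0)
    a=(X-.6213)*c+(Y-.184)*s;b=-(X-.6213)*s+(Y-.184)*c
    h=cv2.cvtColor(im,cv2.COLOR_RGB2HSV)
    w=(h[...,0]<25)&(h[...,1]>60)&(d>0)
    m=w&(abs(b)<.1)&(a>-.17)&(a<.09)&(Z>.02)&(Z<.3)
    if n=="side":
        # +y outer wall face of the tray
        q=m&(b>.045)&(b<.075)&(Z>.1)
        if q.sum()>20: print("wall pts",q.sum(),cv2.boxPoints(cv2.minAreaRect(np.c_[a[q],Z[q]].astype(np.float32))).round(3).tolist())
    i=(abs(b)<.09)&(abs(a)<.088)&(Z<.13)&w
    print(n,"wood low in bin",i.sum(),Z[i].max() if i.any() else 0)
    np.savez(f"last_{n}.npz",im=im,P=P)
print(get_state()["force"],get_state()["position"])
a=np.load("last_scene.npz")["im"][90:260,180:330];b=np.load("last_side.npz")["im"][90:260,130:280]
cv2.imwrite(sys.argv[1],cv2.resize(np.hstack([a,b])[...,::-1],(800,453)))
E
python3 v.py pics/s7.png
```

```text
wall pts 813 [[-0.11699999868869781, 0.24199999868869781], [-0.00800000037997961, 0.13699999451637268], [0.03799999877810478, 0.1850000023841858], [-0.07100000232458115, 0.28999999165534973]]
side wood low in bin 1414 0.09367516366741768
scene wood low in bin 172 0.11920453315408464
[ 0.12802181  0.29819515 -4.16860991] [0.58469707 0.23105505 0.21850622]
```

View pics/s7.png

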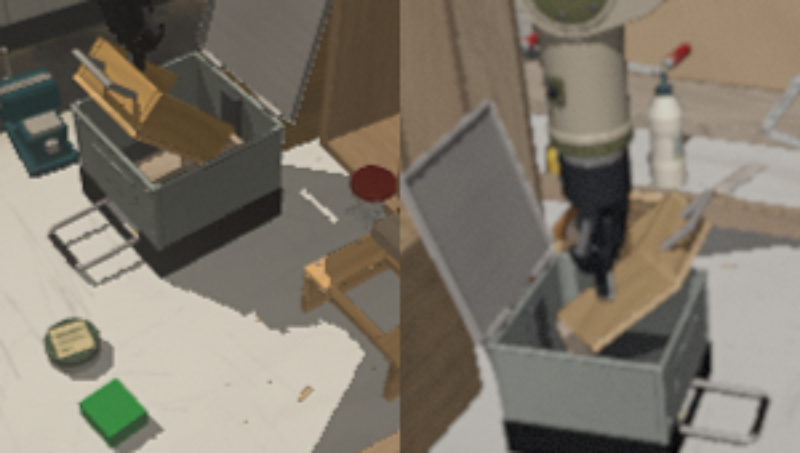

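Both views show the tray at about 44°. One offcut is under it in the bin at scene (165,165), and a block seems to be still at the tray mouth at side (575,335). I'll shake lightly and re-check.

>>> arm_command([
  [0,0,-0.2],
  [0.2,0,-0.2],
  [-0.1,0,-0.2],
  [0.2,0,-0.2],
  [-0.1,0,-0.2],
  [0,0,-0.2],
  [0,0,-0.2],
  [0,0,-0.2],
], twist=[0,0,0,0,0,0,0,0])

```text
time_s: 19.95
position: [0.5854, 0.2311, 0.2354]
eef_rot: [-3.137, -0.176, -0.001]
force: [-0.4, 0.6, -3.1]
grip_width: 0.092
gripper_force: 120.1
```

```bash
python3 v.py pics/s8.png; python3 - <<'E'
from h import *
f=[]
for _ in range(6):
    get_image("wrist");f.append(get_state()["force"])
print(np.mean(f,0))
E
```

```text
wall pts 823 [[-0.11699999868869781, 0.25999999046325684], [-0.007000000216066837, 0.15299999713897705], [0.035999998450279236, 0.19699999690055847], [-0.0729999989271164, 0.30399999022483826]]
side wood low in bin 1410 0.11190518850388176
scene wood low in bin 286 0.12980701670897576
[ 0.51561908  0.45203784 -3.16490646] [0.58531573 0.23120744 0.23564682]
[-0.04637534 -0.08428023 -3.59805429]
```

```bash
python3 - <<'E'
from h import *
f=[]
for _ in range(14):
    im,_d=get_image("wrist");f.append(get_state()["force"])
print(np.mean(f,0),np.std(f,0))
a=cv2.resize(im,(512,384));s=cv2.resize(cv2.imread("pics/s8.png"),(512,290))
b=cv2.imread("pics/s8.png")
cv2.imwrite("pics/s9.png",np.vstack([cv2.resize(a[...,::-1],(440,330)),cv2.resize(b,(440,249))]))
E
```

```text
[ 0.00989062 -0.08652351 -3.36093446] [0.54250738 0.45657506 0.33295566]
```

View pics/s9.png

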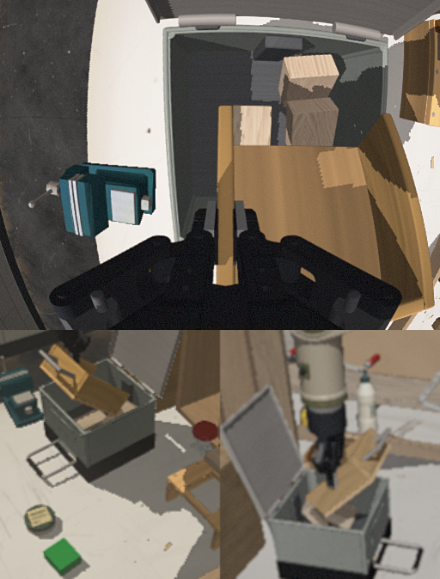

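The wrist view shows all three offcuts in the bin, at (310,75), (312,120) and (255,125), and the tray empty. The measured weight is now 3.36 N, which is the tray alone. I'll carry it back.

>>> arm_command([
  [0,0,-0.25],
  [0,0,-0.5],
  [0,0,-0.75],
  [0,0,-1],
  [0,0,-1],
], twist=[0,0,0,0,0])

```text
time_s: 21.55
position: [0.5862, 0.2315, 0.3186]
eef_rot: [-3.135, -0.176, -0.008]
force: [-0.2, -0.1, -2.7]
grip_width: 0.094
gripper_force: 120.0
```

>>> arm_command([
  [0,0.2,0],
  [0,0.4,0],
  [-0.05,0.6,0],
  [-0.05,0.8,0],
  [-0.05,1,0],
], twist=[0,0,0,0,0])

```text
time_s: 22.05
position: [0.59, 0.1491, 0.3151]
eef_rot: [3.137, 0.174, -0.0]
force: [0.1, 1.0, -2.6]
grip_width: 0.092
gripper_force: 120.0
```

>>> arm_command([
  [0,0.25,0],
  [0,0.5,0],
  [-0.05,0.75,0],
  [-0.05,1,0],
], twist=[0,0,0,0])

```text
time_s: 22.45
position: [0.5948, 0.0693, 0.3154]
eef_rot: [-3.137, -0.175, 0.0]
force: [-0.7, 0.3, -2.4]
grip_width: 0.093
gripper_force: 120.0
```

>>> arm_command([
  [0,0.25,0],
  [0,0.5,0],
  [-0.05,0.75,0],
  [-0.05,1,0],
], twist=[0,0,0,0])

```text
time_s: 22.85
position: [0.5996, -0.0107, 0.3154]
eef_rot: [-3.137, -0.175, 0.0]
force: [-0.7, 0.1, -2.0]
grip_width: 0.093
gripper_force: 120.0
```

>>> arm_command([
  [-0.05,0.25,0.2],
  [-0.05,0.5,0.4],
  [-0.05,0.75,0.6],
  [-0.05,1,0.8],
  [-0.05,1.0,1],
  [-0.05,1,1],
], twist=[0.03,0.03,0.03,0.03,0.03,0.03])

```text
time_s: 23.45
position: [0.6032, -0.0901, 0.2326]
eef_rot: [-3.139, -0.123, 0.007]
force: [0.4, 0.8, -3.3]
grip_width: 0.093
gripper_force: 120.0
```

```bash
cat > g.py <<'E'
from h import *
s=get_state();M=R.from_rotvec(s["eef_rot"]).as_matrix();p=s["position"];print("TCP",p,"force",s["force"],"yaw",np.degrees(np.arctan2(M[1,0],M[0,0])))
y=np.radians(4.6);c,sn=np.cos(y),np.sin(y)
for n in("side","scene"):
    im,d=get_image(n);P=pts(n,d);X,Y,Z=np.moveaxis(P,-1,0)
    a=(X-.7541)*c+(Y+.1451)*sn;b=-(X-.7541)*sn+(Y+.1451)*c
    h=cv2.cvtColor(im,cv2.COLOR_RGB2HSV);w=(h[...,0]<25)&(h[...,1]>90)&(d>0)
    q=w&(a>-.32)&(a<-.087)&(abs(b)<.1)&(Z>.012)&(Z<.3)
    if n=="side": q&=b>.03
    else: q&=b<-.045
    if q.sum()>20: print(n,q.sum(),"wall (stand a,z)",cv2.boxPoints(cv2.minAreaRect(np.c_[a[q],Z[q]].astype(np.float32))).round(3).tolist(),"b",np.percentile(b[q],[2,98]).round(3))
E
python3 g.py
```

```text
TCP [ 0.60324607 -0.09013531  0.23261604] force [ 0.43567357  0.78601019 -3.34346069] yaw 4.493232105006994
side 530 wall (stand a,z) [[-0.2280000001192093, 0.2639999985694885], [-0.12399999797344208, 0.1509999930858612], [-0.07699999958276749, 0.19499999284744263], [-0.18000000715255737, 0.30799999833106995]] b [0.037 0.077]
scene 757 wall (stand a,z) [[-0.23100000619888306, 0.26100000739097595], [-0.12099999934434891, 0.15199999511241913], [-0.07800000160932541, 0.19599999487400055], [-0.18700000643730164, 0.3050000071525574]] b [-0.069 -0.047]
```

>>> arm_command([
  [-0.15,0.05,0.1],
  [-0.25,0.05,0.35],
  [-0.25,0.05,0.6],
  [-0.25,0.05,0.8],
  [-0.25,0.05,1],
  [-0.25,0.05,1],
], twist=[0,0,0,0,0,0])

```text
time_s: 24.15
position: [0.5846, -0.0933, 0.1543]
eef_rot: [-3.138, -0.129, 0.004]
force: [-0.4, 0.3, -3.6]
grip_width: 0.095
gripper_force: 120.0
```

>>> arm_command([
  [0,0,0.2],
  [0,0,0.4],
  [0,0,0.55],
  [0,0,0.7],
  [0,0,0.78],
  [0,0,0.82],
  [0,0,0.82],
], twist=[0,0,0,0,0,0,0], claw=0, force=60)

```text
time_s: 24.85
position: [0.5853, -0.0942, 0.0896]
eef_rot: [-3.139, -0.127, 0.0]
force: [-1.7, -0.2, -3.6]
grip_width: 0.098
gripper_force: 119.9
```

```bash
python3 g.py
```

```text
TCP [ 0.58532185 -0.0941632   0.08959952] force [-1.66489664 -0.24801042 -3.58412456] yaw 4.627566770010607
side 372 wall (stand a,z) [[-0.2460000067949295, 0.11900000274181366], [-0.14800000190734863, 0.027000000700354576], [-0.10599999874830246, 0.07199999690055847], [-0.20399999618530273, 0.164000004529953]] b [0.035 0.074]
scene 604 wall (stand a,z) [[-0.25, 0.11599999666213989], [-0.14499999582767487, 0.014999999664723873], [-0.10199999809265137, 0.05999999865889549], [-0.2070000022649765, 0.16099999845027924]] b [-0.072 -0.047]
```

>>> arm_command([
  [0,0,0.05],
  [-0.08,0,0.09],
  [-0.15,0,0.13],
  [-0.22,0,0.16],
  [-0.28,0,0.19],
  [-0.34,0,0.22],
  [-0.41,0,0.26],
  [-0.47,0,0.3],
], twist=[0,0,0,0,0,0,0,0])

```text
time_s: 25.75
position: [0.5513, -0.0969, 0.0711]
eef_rot: [-3.139, -0.128, -0.015]
force: [-11.1, 2.2, 32.3]
grip_width: 0.095
gripper_force: 124.1
```

>>> arm_command([
  [-0.07,0,0.05],
  [-0.14,0,0.12],
  [-0.2,0,0.18],
  [-0.26,0,0.25],
  [-0.31,0,0.31],
  [-0.35,0,0.37],
  [-0.35,0,0.39],
  [-0.35,0,0.39],
], twist=[0,0,0,0,0,0,0,0])

```text
time_s: 26.55
position: [0.5186, -0.1002, 0.036]
eef_rot: [-3.139, -0.124, 0.001]
force: [-12.8, 0.7, 18.4]
grip_width: 0.093
gripper_force: 126.8
```

```bash
python3 g.py
```

```text
TCP [ 0.51861891 -0.10018774  0.03601894] force [-12.84467917   0.68102723  18.4488738 ] yaw 4.533308562881432
side 379 wall (stand a,z) [[-0.2980000078678131, 0.14300000667572021], [-0.2980000078678131, 0.012000000104308128], [-0.15700000524520874, 0.013000000268220901], [-0.15700000524520874, 0.14399999380111694]] b [0.04  0.075]
scene 527 wall (stand a,z) [[-0.2980000078678131, 0.013000000268220901], [-0.15199999511241913, 0.006000000052154064], [-0.15000000596046448, 0.06499999761581421], [-0.29600000381469727, 0.07100000232458115]] b [-0.073 -0.049]
```

>>> arm_command([
  [0,0,0.04],
  [0.05,0,0.04],
  [0.1,0,0.04],
  [0.15,0,0.04],
  [0.2,0,0.04],
  [0.2,0,0.04],
], twist=[0,0,0,0,0,0])

```text
time_s: 27.25
position: [0.5351, -0.1005, 0.033]
eef_rot: [3.138, 0.122, -0.0]
force: [-10.4, -2.6, 16.1]
grip_width: 0.094
gripper_force: 127.0
```

>>> arm_command([
  [0,0,0],
  [0,0,0],
  [0,0,0],
  [0,0,0],
], twist=[0,0,0,0], claw=0.45)

```text
time_s: 27.65
position: [0.5358, -0.098, 0.0312]
eef_rot: [-3.139, -0.127, 0.0]
force: [-0.8, 0.0, -0.1]
grip_width: 0.445
gripper_force: 0.0
```

>>> arm_command([
  [0,0,-0.2],
  [0,0,-0.5],
  [0,0,-1],
  [0,0,-1],
], twist=[0,0,0,0])

```text
time_s: 28.05
position: [0.5391, -0.0987, 0.1164]
eef_rot: [3.138, 0.127, 0.013]
force: [0.1, -0.3, 0.4]
grip_width: 0.449
gripper_force: 0.0
```

>>> arm_command([
  [0,-0.4,-0.4],
  [0,-0.8,-0.8],
  [0,-1,-0.8],
  [0,-1,-0.8],
], twist=[0,0,0,0])

```text
time_s: 28.45
position: [0.5299, -0.015, 0.176]
eef_rot: [-3.137, -0.135, -0.003]
force: [-0.6, -0.1, -0.9]
grip_width: 0.447
gripper_force: 0.0
```

```bash
python3 g.py; python3 - <<'E'
from h import *
s=get_state();M=R.from_rotvec(s["eef_rot"]).as_matrix();d=np.array([.4326,.1622,.12])-s["position"];print(s["qpos"],M.T@d/.08)
E
```

```text
TCP [ 0.52992468 -0.01495125  0.17601009] force [-0.61806249 -0.14478683 -0.85532533] yaw 4.926391975016767
side 378 wall (stand a,z) [[-0.2809999883174896, 0.013000000268220901], [-0.13899999856948853, 0.010999999940395355], [-0.1379999965429306, 0.06300000101327896], [-0.2800000011920929, 0.06499999761581421]] b [0.038 0.072]
scene 500 wall (stand a,z) [[-0.2800000011920929, 0.06599999964237213], [-0.2800000011920929, 0.012000000104308128], [-0.13199999928474426, 0.013000000268220901], [-0.13199999928474426, 0.06700000166893005]] b [-0.074 -0.049]
[-0.2116052   0.21360933  0.21642786  1.72509693 -0.04831801  1.20900396
 -1.47230289] [-1.0178208  -2.35256113  0.68369733]
```

>>> arm_command([
  [-0.5,-0.1,0],
  [-1,-0.3,0],
  [-1,-0.3,0],
], twist=[0,0,0], claw=0.5, force=60)

```text
time_s: 28.85
position: [0.4424, -0.0015, 0.1731]
eef_rot: [-3.139, -0.125, 0.01]
force: [0.1, -1.0, -0.0]
grip_width: 0.502
gripper_force: 0.0
```

>>> arm_command([
  [-0.06,-0.5,0],
  [-0.06,-1,0],
  [-0.06,-1,0],
], twist=[0,0,0])

```text
time_s: 29.15
position: [0.4359, 0.0823, 0.1747]
eef_rot: [-3.137, -0.135, 0.001]
force: [0.2, 0.6, -0.3]
grip_width: 0.503
gripper_force: 0.0
```

>>> arm_command([
  [0,-0.4,0],
  [0,-0.8,0],
  [0,-1,0],
  [0,-1,0],
  [0,-1,0],
  [0,-1,0],
  [0,-1,0],
  [0,-1,0],
], twist=[-0.14,-0.28,-0.42,-0.56,-0.7,-0.84,-1,-1])

```text
time_s: 29.95
position: [0.4306, 0.1566, 0.1746]
eef_rot: [-2.654, -1.68, 0.002]
force: [0.1, 0.3, 0.2]
grip_width: 0.498
gripper_force: 0.0
```

>>> arm_command([
  [0,0,0.2],
  [0,0,0.4],
  [0,0,0.6],
  [0,0,0.7],
  [0,0,0.7],
  [0,0,0.7],
], twist=[-0.14,-0.28,-0.42,-0.53,-0.53,-0.53])

```text
time_s: 30.55
position: [0.4304, 0.1574, 0.1193]
eef_rot: [-2.101, -2.335, 0.001]
force: [-0.9, -0.7, -0.4]
grip_width: 0.505
gripper_force: 0.0
```

```bash
python3 - <<'E'
from h import *
s=get_state();M=R.from_rotvec(s["eef_rot"]).as_matrix();print(s["position"],M[:,1].round(4))
P0=None
for n in("scene","side"):
    im,d=get_image(n);P=pts(n,d);X,Y,Z=np.moveaxis(P,-1,0)
    c,sn=np.cos(np.radians(6.6)),np.sin(np.radians(6.6));a=(X-.6213)*c+(Y-.184)*sn;b=-(X-.6213)*sn+(Y-.184)*c
    m=(a>-.23)&(a<-.17)&(abs(b)<.05)&(Z>.018)&(Z<.04)&(d>0)
    print(n,m.sum(),np.percentile(a[m],[5,50,95]).round(4),np.percentile(b[m],[1,99]).round(3),np.percentile(Z[m],[50,95]).round(3))
for x in((-.193,0),(-.190,0)):
    t=np.array([.6213+x[0]*c,.184+x[0]*sn,.008]);print(M.T@(t-s["position"])/.08)
E
```

```text
[0.43039245 0.15744925 0.11926043] [ 9.945e-01  1.052e-01 -5.000e-04]
scene 79 [-0.1956 -0.19   -0.1738] [-0.049  0.042] [0.028 0.031]
side 91 [-0.1974 -0.1903 -0.1733] [-0.043  0.048] [0.028 0.031]
[ 0.05559003 -0.00370656  1.39074838]
[0.05595841 0.03379163 1.39073047]
```

>>> arm_command([
  [0.05,0.015,0.25],
  [0.05,0.015,0.5],
  [0.05,0.015,0.75],
  [0.05,0.015,0.9],
  [0.05,0.015,0.9],
], twist=[0,0,0,0,0])

```text
time_s: 31.15
position: [0.43, 0.1618, 0.0463]
eef_rot: [-2.095, -2.34, 0.003]
force: [-0.2, -0.3, 1.2]
grip_width: 0.503
gripper_force: 0.0
```

>>> arm_command([
  [0,0,0.15],
  [0,0,0.3],
  [0,0,0.42],
  [0,0,0.47],
  [0,0,0.47],
], twist=[0,0,0,0,0])

```text
time_s: 31.65
position: [0.4303, 0.162, 0.009]
eef_rot: [-2.093, -2.342, 0.002]
force: [-0.5, -0.2, -0.8]
grip_width: 0.498
gripper_force: 0.0
```

>>> arm_command([
  [0,0,0],
  [0,0,0],
  [0,0,0],
  [0,0,0],
  [0,0,0],
  [0,0,0],
], twist=[0,0,0,0,0,0], claw=0, force=60)

```text
time_s: 32.25
position: [0.4304, 0.1623, 0.0102]
eef_rot: [-2.093, -2.342, 0.0]
force: [-3.9, -1.7, 6.2]
grip_width: 0.108
gripper_force: 58.5
```

>>> arm_command([
  [0,0,-0.015],
  [0,0,-0.03],
  [0,0,-0.045],
  [0,0,-0.06],
  [0,0,-0.075],
  [0,0,-0.09],
  [0,0,-0.105],
  [0,0,-0.12],
], twist=[0,0,0,0,0,0,0,0])

```text
time_s: 33.05
position: [0.4303, 0.1622, 0.0193]
eef_rot: [-2.093, -2.342, 0.001]
force: [-4.2, 1.4, -2.6]
grip_width: 0.11
gripper_force: 58.8
```

>>> arm_command([
  [0,0,-0.015],
  [0,0,-0.03],
  [0,0.005,-0.045],
  [0,0.005,-0.06],
  [0,0.005,-0.075],
  [0,0.01,-0.09],
  [0,0.01,-0.105],
  [0,0.01,-0.12],
], twist=[0,0,0,0,0,0,0,0])

```text
time_s: 33.85
position: [0.4308, 0.1623, 0.0291]
eef_rot: [-2.093, -2.342, 0.002]
force: [-7.9, 1.3, 2.7]
grip_width: 0.108
gripper_force: 58.9
```

```bash
cat > l.py <<'E'
from h import *
c,sn=np.cos(np.radians(6.6)),np.sin(np.radians(6.6))
for n in("side","scene"):
    im,d=get_image(n);P=pts(n,d);X,Y,Z=np.moveaxis(P,-1,0);h=cv2.cvtColor(im,cv2.COLOR_RGB2HSV)
    a=(X-.6213)*c+(Y-.184)*sn;b=-(X-.6213)*sn+(Y-.184)*c
    m=(abs(b)<.09)&(a>-.115)&(a<.19)&(Z>.166)&(Z<.42)&(d>0)&(h[...,1]<60)
    A=np.c_[a[m],Z[m]];
    if len(A)>20:
        u=np.linalg.svd(A-A.mean(0),full_matrices=False)[2][0];u*=np.sign(u[1]);print(n,len(A),"lid angle",np.arctan2(u[1],-u[0]).round(3),"a",np.percentile(A[:,0],[2,98]).round(3),"z",np.percentile(A[:,1],[2,50,98]).round(3))
s=get_state();print(s["position"],s["force"],s["grip_width"],s["gripper_force"])
E
python3 l.py
```

```text
side 253 lid angle 1.026 a [-0.103  0.103] z [0.166 0.333 0.339]
scene 246 lid angle 1.135 a [-0.103  0.1  ] z [0.166 0.333 0.338]
[0.43089269 0.16230582 0.02929536] [-8.92053686  0.87980346  5.87517123] 0.11121429015260871 59.165557622909546
```

>>> arm_command([
  [0,0.005,-0.015],
  [0,0.005,-0.03],
  [0,0.01,-0.045],
  [0,0.01,-0.06],
  [0,0.015,-0.075],
  [0,0.015,-0.09],
  [0,0.02,-0.105],
  [0,0.02,-0.12],
], twist=[0,0,0,0,0,0,0,0])

```text
time_s: 34.75
position: [0.4319, 0.1624, 0.0386]
eef_rot: [-2.092, -2.342, 0.003]
force: [-9.4, -0.1, 4.6]
grip_width: 0.108
gripper_force: 59.1
```

>>> arm_command([
  [0,0,-0.01],
  [0,0,-0.02],
  [0,0,-0.03],
  [0,0.005,-0.04],
  [0,0.005,-0.05],
  [0,0.005,-0.06],
  [0,0.005,-0.07],
  [0,0.005,-0.07],
], twist=[0,0,0,0,0,0,0,0])

```text
time_s: 35.55
position: [0.433, 0.1626, 0.0449]
eef_rot: [-2.093, -2.342, 0.001]
force: [-10.8, -0.9, 9.3]
grip_width: 0.109
gripper_force: 59.1
```

```bash
python3 l.py
```

```text
side 2062 lid angle 0.103 a [-0.104  0.101] z [0.176 0.19  0.2  ]
scene 1945 lid angle 0.099 a [-0.103  0.103] z [0.176 0.191 0.201]
[0.43295259 0.1625798  0.04487824] [-11.65355718  -0.69364221  10.10520687] 0.10747944305307387 59.120399951934814
```

>>> arm_command([
  [0,0,-0.006],
  [0,0,-0.012],
  [0,0,-0.018],
  [0,0,-0.022],
  [0,0,-0.026],
  [0,0,-0.03],
  [0,0,-0.03],
  [0,0,-0.03],
], twist=[0,0,0,0,0,0,0,0])

```text
time_s: 36.45
position: [0.4333, 0.1626, 0.0471]
eef_rot: [-2.093, -2.342, 0.0]
force: [-7.6, -0.4, 5.3]
grip_width: 0.109
gripper_force: 58.6
```

```bash
python3 l.py
```

```text
side 2197 lid angle 3.137 a [-0.105  0.101] z [0.173 0.177 0.18 ]
scene 2061 lid angle 3.136 a [-0.105  0.102] z [0.174 0.178 0.182]
[0.43334674 0.16258217 0.04712398] [-8.03918959 -0.1353031   5.93291155] 0.10706994864466474 58.59791815280914
```

>>> arm_command([
  [0,0,-0.005],
  [0,0,-0.01],
  [0,0,-0.01],
  [0,0,-0.01],
], twist=[0,0,0,0])

```text
time_s: 36.95
position: [0.4333, 0.1626, 0.0472]
eef_rot: [-2.093, -2.342, 0.001]
force: [-5.5, 1.8, -3.2]
grip_width: 0.108
gripper_force: 58.5
```

>>> arm_command([
  [0,0,0],
  [0,0,0],
  [0,0,0],
  [0,0,0],
], twist=[0,0,0,0], claw=0.5)

```text
time_s: 37.35
position: [0.4344, 0.1625, 0.0478]
eef_rot: [2.093, 2.341, 0.002]
force: [-0.2, 0.7, -0.4]
grip_width: 0.5
gripper_force: 0.0
```

>>> arm_command([
  [0,0,-0.2],
  [0,0,-0.5],
  [0,0,-1],
  [0,0,-1],
], twist=[0,0,0,0])

```text
time_s: 37.75
position: [0.4369, 0.1637, 0.1324]
eef_rot: [2.091, 2.339, 0.013]
force: [0.4, -0.3, 0.4]
grip_width: 0.497
gripper_force: 0.0
```

>>> arm_command([
  [-0.3,0,-0.4],
  [-0.6,0,-0.8],
  [-0.6,0,-1],
  [-0.6,0,-1],
], twist=[0,0,0,0])

```text
time_s: 38.15
position: [0.4407, 0.1145, 0.2098]
eef_rot: [2.094, 2.338, 0.007]
force: [-0.9, -0.6, -0.0]
grip_width: 0.502
gripper_force: 0.0
```

```bash
python3 l.py; python3 g.py
```

```text
side 2205 lid angle 3.138 a [-0.105  0.101] z [0.174 0.177 0.18 ]
scene 1936 lid angle 3.137 a [-0.104  0.103] z [0.174 0.178 0.182]
[0.4390115  0.1150023  0.20693568] [-0.39438907 -0.32145707 -1.05870948] 0.5053156011354696 0.0
TCP [0.4390115  0.1150023  0.20693568] force [-0.39438907 -0.32145707 -1.05870948] yaw 96.42977091726041
side 352 wall (stand a,z) [[-0.2809999883174896, 0.014000000432133675], [-0.15600000321865082, 0.010999999940395355], [-0.1550000011920929, 0.06300000101327896], [-0.2800000011920929, 0.06599999964237213]] b [0.054 0.072]
scene 507 wall (stand a,z) [[-0.2809999883174896, 0.013000000268220901], [-0.13199999928474426, 0.009999999776482582], [-0.13099999725818634, 0.06499999761581421], [-0.2800000011920929, 0.06700000166893005]] b [-0.074 -0.049]
```

Lid shut, tray flat and clear, gripper free of everything.

```bash
python3 -c "
from bench import sign_off
print(sign_off())"
```

```text
the job is handed in; nothing more can be done
None
```

The job is handed in at about 38 s: the three offcuts are in the bin, the empty tray lies flat on the bench clear of the stand, and the lid was eased shut by the treadle.

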